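# Show the trainee the next boring operation

## Task

Show the trainee the next boring job. First push the aluminium block along the open vice with your fingers until its end sits home against the work stop, without lifting it; then point straight down at the boring head in the tool stand, fingertips two or three centimetres above it, and pause there for about two seconds without touching the tools or the stand. Then point in the same way at the large bore in the block, pause again and finish still pointing at it, leaving the tools and everything else where they are.

Things in the scene. Friction and masses are not known exactly. Their poses are not given: they have to be found in the camera images.
- vise: Fixed dark iron vice on an aluminium plate (250 x 170 x 16 mm), left or right of the tool stand. Origin: centre of the plate's underside, z up. y runs along the jaws to the work stop; +x to the fixed jaw, away from screw and tommy bar. Jaws y -50 to 50 mm, x gap -24 to 24, tops at z 92 mm. Two parallels 150 mm long between them, tops at z 72. No part of it lies past y -85 mm.
- stop_face (a point): Centre of the face of the work stop: a round steel pad (14 mm dia), facing -y, on an arm fixed to the +y end of the fixed jaw; at (0, 70, 87) mm in the vice's frame, axes as the vice's. The arm's top is at z 92 mm, its small thumbscrew's at 104 mm.
- block: Loose aluminium block 44 (x) x 150 (y) x 30 (z) mm, about 0.5 kg, on the parallels between the open jaws with 2 mm play each side, its top 10 mm above the jaws. Origin: centre of its underside; y runs along it towards the stop, z up. It starts 15 to 45 mm short of the stop and slides freely along the jaws (a few N). One large bore (24 mm dia), three small holes (9 mm dia).
- block_home_end (a point): Middle of the block's end face nearest the stop (block's +y end), 15 mm below its top. Home: this face lies against the stop pad.
- block_push_end (a point): Middle of the block's other end face (-y end), 15 mm below its top; it sticks out past the jaws (30 mm or more) and is free all round: the place to push, along +y.
- bore (a point): Centre of the large bore's mouth, level with the block's top face, 20 mm from the block's middle towards the stop.
- stand: Fixed dark steel tool stand: plate 80 (x) x 284 (y) mm, its top 88 mm above the bench, on two cheeks, with four holes in a row along y, 66 mm apart. Origin: centre of its underside on the bench. Each hole holds one loose steel tool, shank down and cutting end up; which stands where varies.
- boring_head: Boring head, loose in the stand: dark cylinder 50 mm dia, on it a rectangular slide 48 x 30 mm, and one slim boring bar (13 mm dia, 47 mm long) standing up off-centre by 10 mm. Origin: on its axis at the top of the stand's plate; the bar's tip is 109 mm above it. Its turn about its axis varies.
- boring_head_top (a point): Point on the boring head's axis at the height of its bar's tip (197 mm above the bench): the highest point of the head.
- drill_chuck: Bystander in the stand: drill chuck (36 mm dia) with an 8 mm drill; drill tip 127 mm above its origin, which is on its axis at the top of the stand's plate.
- collet_chuck: Bystander in the stand: collet chuck (38 mm dia) with a 14 mm end mill on its axis; top 99 mm above its origin (as above).
- face_mill: Bystander in the stand: face mill, a disc 56 mm dia with five inserts; top 48 mm above its origin (as above).
- hammer: Bystander: soft-face hammer, about 220 mm long, lying on the bench behind the work. Origin under its handle, 52 mm from the middle of the head.
- spanner: Bystander: spanner 170 mm long lying flat on the bench between vice and stand. Origin under its middle.
- oil_bottle: Bystander: white bottle, 56 mm dia, 150 mm tall, behind the work. Origin: centre of its base.
- caliper: Bystander: digital caliper 200 mm long lying flat behind the work. Origin: under its middle.
Mind the look-alikes: they are no part of the job. What is shaped like the block but purple is not meant.

How it is judged:
By the outcome, as a careful person would: the job done as asked, in the order asked, and still so for the second after the job is handed in, with the robot touching nothing.
It also fails if it takes over 51 s, if anything falls off the work surface, if the arm or the gripper's body presses on something with over 40 N, if the wrist force passes 120 N, or if a joint passes its speed limit or range.

## Robot

A 7-joint arm with a two-finger parallel gripper is mounted at the origin on the work surface. World frame = base frame: x ahead of the robot, y to its left, z up, the work surface at z = 0. Lengths are in mm, angles in rad, forces in N, time in s.
With the tool pointing down it reaches from about 400 to 875 mm from the base axis. Payload 4.4 kg.
Tool frame: the origin (TCP) lies between the finger pads, 19 mm behind the fingertips; this is the grasp point; z points along the fingers, y is the line along which they close (so a half turn about z gives the same grasp; the last joint's range is limited). The gripper opens to 85 mm and grips with 20 to 120 N. Pads are 22 mm wide; open, the fingers measure 114 mm over their backs; the gripper's body (76 mm by 85 mm) begins 54 mm behind the grasp point. The pads swing forward as they close: fully open they stand 13 mm farther back than shut.
Start: joints at [1.162, 0.628, 0.038, 1.517, -0.027, 0.996, -0.02], TCP at [218.509, -612.186, 250.013] pointing down, gripper open.
Joint ranges: [-3.06, 3.06], [-0.37, 2.12], [-1.25, 1.32], [0.18, 2.47], [-1.1, 4.24], [0.23, 1.98], [-2.94, 2.94]. Speed limits (rad/s): [2.57, 2.57, 3.14, 3.14, 3.14, 3.14, 3.14].

## Interface

Orientations are given as [roll, pitch, yaw] about the fixed x, y, z axes, in that order (R = Rz(yaw) Ry(pitch) Rx(roll)).
In Python, from cell import ctrl gives the robot as it stands.
- The arm moves only by the shell command python3 -m crank 'ROWS' [OPENING]. ROWS is JSON, a list that holds one entry, the list of rows, each a list of 4 numbers: the shift along the tool's x, y, z normalised to -1 to 1, where 1 is 2.5 cm, then the turn about the tool's z normalised to -1 to 1, where 1 is 0.08 rad. In form: [[[dx, dy, dz, turn], ...]]. A call has 1 to 12 rows; each row shifts and turns the commanded pose from where the row before left it, along the tool's axes as they then stand; what a row does not reach is not made up. A row lasts 1/12 s, in which the tool goes at most 41.7 mm and 7.16 degrees, less where a joint would pass 70% of its speed; a pose out of reach is approached as far as the arm can. A call with a number of a shift or a turn outside -1 to 1 is refused whole. A call with a gripper value outside its range is refused whole. OPENING is the closure, from -1 (fully open) to 1 (shut), set as the call begins (- or left out, the last holds). The fingers move at their own pace and stop on an object; the grip force is fixed at half the most. Time passes only in rows, so rows that do not move let the fingers close. It gives the time, the measured TCP pose, the force, the opening and the grip force at its end, in the units of the state.
- ctrl.read_state(): the state, without advancing time (a new reading comes with each control period).
- ctrl.get_image(name): name is "scene" or "top" or "wrist"; returns a dict with "img" (400x640x3 uint8, red, green, blue), "intrinsics" (3x3 intrinsics, pixels), "extrinsics" (4x4, takes a point from camera to world coordinates). Camera axes: x right, y up, looking along -z (the intrinsics and any distortion apply to the point x, -y, -z); pixel columns grow to the right and rows downward; lengths in mm; the calibration is good to about 2 mm. A picture is of the moment at which its call begins. There is no depth.
- ctrl.finish_job(): hands the job in; it is judged then, once.
Trained networks look in the newest picture that a camera, given by its name, has taken for a name from the list of things; names that differ only in an ending like _2 or _b are one class to them, and where a whole thing is asked for, a point or a joint stands for the part that bears it (a point fixed in the world has none). Each returns a list of dicts, best first, with "confidence" (0 to 1); they miss things now and then, are a little off and sometimes report something else, mostly with a low value. They report only what shows in the picture. A call takes as long as a camera call. They do not tell look-alikes from the thing itself.
- ctrl.find_in(camera, target): "position" ([row, column] in pixels, amid what is visible of it).
- ctrl.trace(camera, target): "mask" (400x640 bool, what is visible of it) and "position" ([row, column] in pixels, amid what is visible of it).
- ctrl.place_of(camera, target): "position" ([row, column] in pixels: a listed point, or the origin of a listed thing).
The state is a dict: "clock": time; "qpos": joint angles; "qd": joint speeds; "tau": joint torques, N m; "eef_pos": TCP position; "tool_rot": TCP orientation; "force": force on the tool from outside, world axes, zero at the start; "torque": the same for the moment, N m; "width": finger opening in mm; "gripper_force": force on a finger pad.
Only numpy, scipy, OpenCV 4.12 (cv2) and the standard library are available. Lean on these libraries where they do the work, as an engineer would, in place of code of your own. Each camera call takes 0.05 s, during which the arm holds its last target. There are 200 camera calls.

## Working session

There is one attempt and no reset: what is moved stays moved. The work goes in short steps, Python scripts to look and compute and a shell command to move; the robot and the scene stay as the last step left them, time stands still between calls to the robot, and variables do not carry over. Pictures are saved under pics/ and viewed, at most 10 in all, crops included, and the job is handed in when it is done.

```bash
mkdir -p pics; cat > h.py <<'E'
import numpy as np, cv2
from cell import ctrl
def ray(c,p):
    K=np.array(c["intrinsics"]);E=np.array(c["extrinsics"])
    r,col=p; d=np.linalg.inv(K)@[col,r,1]; d=E[:3,:3]@[d[0],-d[1],-d[2]]
    return E[:3,3],d/np.linalg.norm(d)
def atz(c,p,z):
    o,d=ray(c,p); return o+d*(z-o[2])/d[2]
def tri(a,b):
    A=0;B=0
    for o,d in (a,b):
        P=np.eye(3)-np.outer(d,d);A=A+P;B=B+P@o
    x=np.linalg.solve(A,B); return x,[round(float(np.linalg.norm((np.eye(3)-np.outer(d,d))@(x-o))),1) for o,d in (a,b)]
def proj(c,X):
    K=np.array(c["intrinsics"]);E=np.array(c["extrinsics"])
    p=np.linalg.inv(E)@np.append(X,1); q=K@[p[0],-p[1],-p[2]]; return (q[:2]/q[2])[::-1]
def save(c,n,crop=None,s=1):
    im=c["img"][...,::-1]
    if crop: r0,r1,c0,c1=crop; im=im[r0:r1,c0:c1]
    cv2.imwrite(n,cv2.resize(im,None,fx=s,fy=s,interpolation=cv2.INTER_CUBIC))
E
python3 - <<'E'
from h import *
np.set_printoptions(precision=1,suppress=True)
S=ctrl.read_state();print(S["clock"],S["eef_pos"],S["tool_rot"],S["width"])
C={n:ctrl.get_image(n) for n in("scene","top")}
for n,c in C.items(): save(c,f"pics/{n}0.png")
print(C["top"]["extrinsics"],C["scene"]["extrinsics"])
for t in ["vise","stop_face","block","block_home_end","block_push_end","bore","stand","boring_head_top","boring_head","drill_chuck","collet_chuck","face_mill","spanner","oil_bottle","hammer","caliper"]:
    R={}
    for n in C:
        R[n]=ctrl.place_of(n,t)
        print(t,n,[(np.round(x["position"]).tolist(),round(x["confidence"],2)) for x in R[n][:3]])
    if R["top"] and R["scene"]:
        x,e=tri(ray(C["top"],R["top"][0]["position"]),ray(C["scene"],R["scene"][0]["position"]));print("   ",x,e)
E
```

```text
0.0 [ 218.3 -611.6  249.1] [-3.1  0.   0.3] 85.24105961288069
[[  -0.     1.    -0.2  373.9]
 [  -1.    -0.     0.   -26.9]
 [   0.     0.2    1.  1485.4]
 [   0.     0.     0.     1. ]] [[   0.3   -0.7    0.7 1493.1]
 [   0.9    0.2   -0.2 -372.7]
 [   0.     0.7    0.7 1102.6]
 [   0.     0.     0.     1. ]]
vise scene [([222.0, 263.0], 0.94)]
vise top [([242.0, 364.0], 0.81)]
    [ 493.1 -200.8   -3.7] [5.6, 5.6]
stop_face scene [([199.0, 283.0], 0.72), ([254.0, 407.0], 0.44)]
stop_face top [([233.0, 346.0], 0.83)]
    [ 513.3 -137.6   90.8] [4.3, 4.3]
block scene [([204.0, 246.0], 0.85), ([220.0, 175.0], 0.56)]
block top [([268.0, 440.0], 0.8), ([244.0, 378.0], 0.64)]
    [ 444.8 -322.6   96. ] [97.5, 97.5]
block_home_end scene [([197.0, 270.0], 0.79), ([216.0, 148.0], 0.66)]
block_home_end top [([234.0, 354.0], 0.63)]
    [ 506.5 -166.9  104.1] [1.5, 1.5]
block_push_end scene [([202.0, 220.0], 0.93), ([219.0, 196.0], 0.71)]
block_push_end top [([259.0, 419.0], 0.7), ([250.0, 400.0], 0.61)]
    [ 442.3 -330.5   79.6] [28.6, 28.6]
bore scene [([215.0, 170.0], 0.85), ([197.0, 252.0
[... 680 characters left out ...]
.59), ([163.0, 433.0], 0.51)]
collet_chuck top [([232.0, 182.0], 0.71)]
    [ 575.3  114.7 -168.7] [288.6, 288.6]
face_mill scene [([174.0, 420.0], 0.58)]
face_mill top [([225.0, 200.0], 0.55)]
    [538.2 289.5  80.4] [1.7, 1.7]
spanner scene [([202.0, 220.0], 0.73), ([228.0, 336.0], 0.56)]
spanner top [([215.0, 299.0], 0.59)]
    [ 547.5 -156.1  167.4] [152.5, 152.5]
oil_bottle scene [([268.0, 357.0], 0.83)]
oil_bottle top [([165.0, 300.0], 0.81)]
    [742.9  -1.   -0.6] [3.9, 3.9]
hammer scene []
hammer top [([158.0, 362.0], 0.95), ([216.0, 216.0], 0.59)]
caliper scene [([254.0, 404.0], 0.72)]
caliper top [([161.0, 246.0], 0.86), ([240.0, 377.0], 0.54)]
    [749.4 157.2   4.3] [12.6, 12.6]
```

View pics/scene0.png

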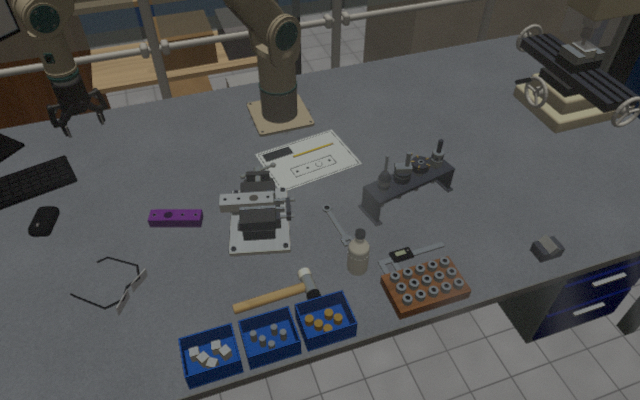

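View pics/top0.png

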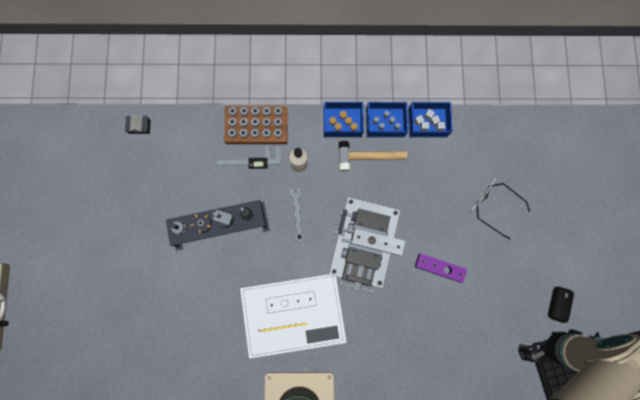

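The scene view shows the robot behind the bench, the vice with its silver block at about (200,250), the purple look-alike at (217,175), and the stand at (180,405). In the top view the block is at (243,378), the purple one at (268,441), and the tools sit at (227,177), (223,201), (217,222) and (213,246).

Candidates for the block are silver (243,378) and purple (268,441), so I choose silver. Candidates for the boring head are the four tools in the stand, so I'll check them in a crop.

```bash
python3 - <<'E'
from h import *
np.set_printoptions(precision=1,suppress=True)
C={n:ctrl.get_image(n) for n in("scene","top")}
def cr(c,r0,r1,c0,c1):return cv2.resize(c["img"][r0:r1,c0:c1,::-1],(400,300),interpolation=cv2.INTER_CUBIC)
im=np.vstack([np.hstack([cr(C["top"],195,255,160,240+0),cr(C["top"],195,270,330,430)]),np.hstack([cr(C["scene"],130,205,355,455),cr(C["scene"],170,230,210,290)])])
cv2.imwrite("pics/comp.png",im)
def near(l,p): return min(l,key=lambda x:np.hypot(*(np.array(x["position"])-p)))["position"]
P={}
for t,a,b in [("block_push_end",(202,220),(250,400)),("block_home_end",(197,270),(234,354)),("bore",(197,252),(238,372)),("boring_head_top",(150,403),(205,222))]:
    ls,lt=ctrl.place_of("scene",t),ctrl.place_of("top",t)
    if not ls or not lt: print(t,ls,lt);continue
    s,u=near(ls,a),near(lt,b); print(t,s,u,*tri(ray(C["scene"],s),ray(C["top"],u)))
E
```

```text
block_push_end [200.5, 218.1] [247.3, 403.4] [ 469.  -309.2  101.4] [0.2, 0.2]
block_home_end [197.9, 274.3] [235.4, 349.1] [ 504.3 -153.8   93.7] [2.4, 2.4]
bore [199.6, 254.5] [239.2, 372.6] [ 494.3 -215.7   98.2] [4.5, 4.5]
boring_head_top [147.5, 406.9] [215.1, 218.1] [550.9 216.8 213. ] [3.3, 3.3]
```

View pics/comp.png

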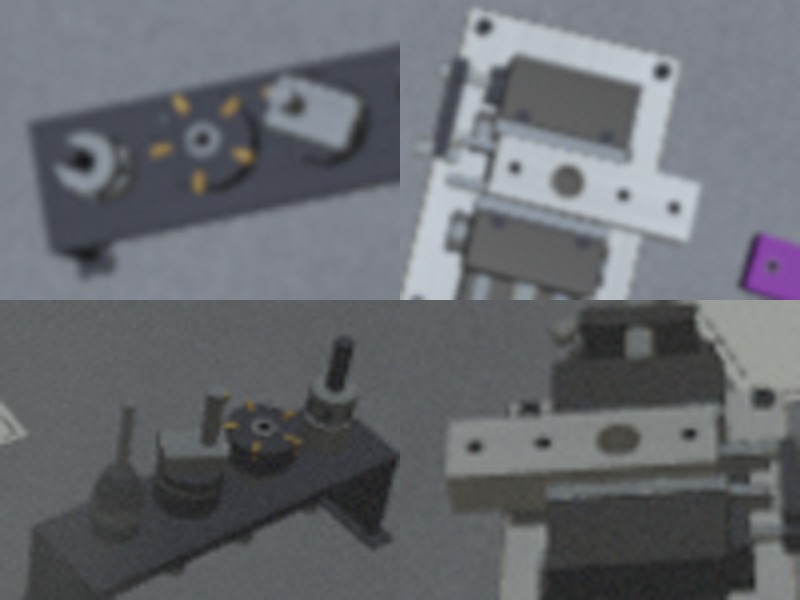

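The crop confirms two things. In the top view the boring head (slide plus off-centre bar) is third from the left, at about (218,224). The silver block's bore is at about (240,372), with its push end at about (248,404). Next I'll compute geometry from the holes.

```bash
python3 - <<'E'
from h import *
np.set_printoptions(precision=1,suppress=True)
C={n:ctrl.get_image(n) for n in("scene","top","wrist")}
T=lambda x,y:((y)/4+195,(x-400)/4+330)
S=lambda x,y:((y-300)/5+170,(x-400)/5+210)
for a,b in [((515,167),(689,433)),((567,181),(618,440)),((623,195),(543,442)),((674,208),(474,446))]:
    print(*tri(ray(C["top"],T(*a)),ray(C["scene"],S(*b))),atz(C["top"],T(*a),102),atz(C["scene"],S(*b),102))
print("pushend",atz(C["top"],T(695,212),102))
Tb=lambda x,y:(y/5+195,x/5+160); Sb=lambda x,y:((y-300)/4+130,x/4+355)
print("bar tip",tri(ray(C["top"],Tb(293,103)),ray(C["scene"],Sb(216,396))))
print("slide mid",atz(C["top"],Tb(315,115),150))
S=ctrl.read_state();from scipy.spatial.transform import Rotation as R
print(R.from_euler("xyz",S["tool_rot"]).as_matrix(),C["wrist"]["extrinsics"],C["wrist"]["intrinsics"])
E
```

```text
[ 500.7 -176.4  103. ] [2.6, 2.6] [ 500.1 -178.9  102. ] [ 500.6 -173.7  102. ]
[ 490.5 -214.9  100.5] [2.3, 2.3] [ 489.8 -216.9  102. ] [ 492.8 -212.9  102. ]
[ 480.  -255.4  102.4] [2.4, 2.4] [ 479.4 -257.8  102. ] [ 480.5 -253.   102. ]
[ 470.3 -292.5  102.5] [2.4, 2.4] [ 469.8 -295.   102. ] [ 470.8 -290.3  102. ]
pushend [ 466.8 -310.3  102. ]
bar tip (array([553.7, 222.3, 189.8]), [5.9, 5.9])
slide mid [550.  211.5 150. ]
[[ 0.9  0.3 -0. ]
 [ 0.3 -0.9 -0. ]
 [-0.   0.  -1. ]] [[   0.3    0.9    0.3  297.5]
 [  -0.9    0.3    0.1 -584.1]
 [  -0.    -0.3    0.9  374.3]
 [   0.     0.     0.     1. ]] [[320.4   0.  321.5]
 [  0.  320.4 195.7]
 [  0.    0.    1. ]]
```

```bash
python3 -c "
from cell import ctrl;print(ctrl.read_state()['tool_rot'])"; python3 -m crank '[[[0,0,0,1],[0,0,0,1],[0,0,0,1],[0,0,0,1],[0,0,0,1],[0,0,0,1],[0,0,0,1],[0,0,0,0]]]' 1
```

```text
[3.14157170e+00 2.08938217e-05 3.42754549e-01]
clock: 3.02
eef_pos: [218.7, -612.1, 250.0]
tool_rot: [3.141, 0.0, -0.219]
force: [0.3, -0.3, -0.2]
width: 0.3
gripper_force: 0.0
```

```bash
python3 -m crank '[[[0.54,-0.98,0,0.46],[0.54,-0.98,0,0],[0.54,-0.98,0,0],[0.54,-0.98,0,0],[0.54,-0.98,0,0],[0.54,-0.98,0,0],[0.54,-0.98,0,0],[0.54,-0.98,0,0],[0.54,-0.98,0,0],[0.54,-0.98,0,0],[0.54,-0.98,0,0],[0,0,0,0]]]'; python3 - <<'E'
from h import *
np.set_printoptions(precision=1,suppress=True)
S=ctrl.read_state();print(S["clock"],S["eef_pos"],S["tool_rot"])
c=ctrl.get_image("wrist");save(c,"pics/w1.png")
for t in ["bore","block_push_end","block_home_end","stop_face"]:
    print(t,[(np.round(x["position"]).tolist(),round(x["confidence"],2),atz(c,x["position"],102 if t=="bore" else 87)) for x in ctrl.place_of("wrist",t)[:2]])
for t,X in dict(push=[466.5,-306.9,102],bore=[490.6,-215,102],home=[504.5,-161.8,102],stop=[513.3,-137.6,87]).items(): print(t,proj(c,X))
E
```

```text
clock: 4.02
eef_pos: [434.8, -382.0, 249.9]
tool_rot: [-3.137, -0.002, -0.242]
force: [-0.0, 1.2, 0.2]
width: -0.5
gripper_force: 0.0
4.0167 [ 434.8 -382.   249.9] [-3.1 -0.  -0.2]
bore [([169.0, 121.0], 0.93, array([ 490.9, -214.2,  102. ])), ([177.0, 392.0], 0.57, array([ 428. , -443.6,  102. ]))]
block_push_end [([166.0, 308.0], 0.85, array([ 451.2, -372.8,   87. ])), ([168.0, 231.0], 0.7, array([ 466.2, -303.4,   87. ]))]
block_home_end [([178.0, 437.0], 0.91, array([ 411.7, -486.1,   87. ])), ([163.0, 71.0], 0.67, array([ 505.9, -161.2,   87. ]))]
stop_face [([166.0, 46.0], 0.97, array([ 509.2, -137.8,   87. ]))]
push [171.2 230.2]
bore [169.5 121.9]
home [168.5  59.2]
stop [161.6  43.3]
```

View pics/w1.png

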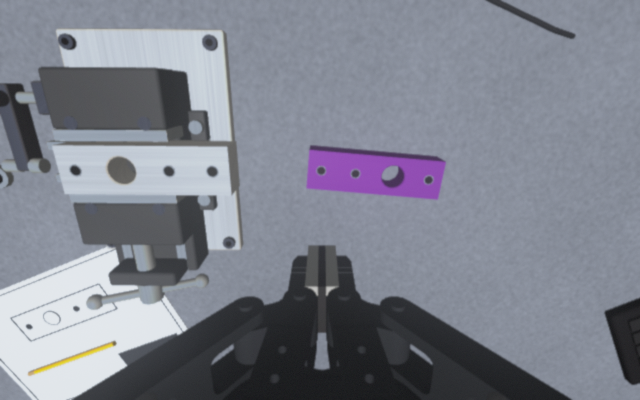

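Silver block in view with bore at (169,121), push end around column 235, stop pad at about (165,46); the purple block lies on the bench at (172,375), low and clear. Bore position agrees across cameras within 1 mm, gap to the stop is about 25 mm. Descending behind the push end.

```bash
python3 -m crank '[[[0.24,-0.81,0,0],[0.24,-0.81,0,0.1],[0,0,1,0],[0,0,1,0],[0,0,1,0],[0,0,1,0],[0,0,1,0],[0,0,1,0],[0,0,0,0],[0,0,0,0]]]'
```

```text
clock: 5.1
eef_pos: [449.5, -352.4, 99.3]
tool_rot: [-3.141, 0.003, -0.264]
force: [0.2, -0.1, 0.8]
width: 0.1
gripper_force: 0.0
```

```bash
python3 -m crank '[[[0.2,-0.6,0,0],[0,-0.6,0,-0.1],[0,-0.1,0,0],[0,-0.1,0,0],[0,-0.1,0,0],[0,-0.1,0,0],[0,0,0,0]]]'
```

```text
clock: 5.68
eef_pos: [466.2, -318.1, 101.6]
tool_rot: [3.137, -0.004, -0.257]
force: [0.3, -4.3, 3.1]
width: -0.1
gripper_force: 2.1
```

```bash
python3 -m crank '[[[0,-0.1,0,0],[0,-0.1,0,0],[0,-0.1,0,0],[0,-0.1,0,0],[0,-0.1,0,0],[0,-0.1,0,0],[0,0,0,0]]]'; python3 - <<'E'
from h import *
np.set_printoptions(precision=1,suppress=True)
S=ctrl.read_state();print(S["clock"],S["eef_pos"],S["force"])
c=ctrl.get_image("wrist");save(c,"pics/w2.png")
for t in ["bore","block_push_end","block_home_end","stop_face"]:
    print(t,[(np.round(x["position"]).tolist(),round(x["confidence"],2),atz(c,x["position"],102 if t=="bore" else 87)) for x in ctrl.place_of("wrist",t)[:2]])
E
```

```text
clock: 6.27
eef_pos: [470.0, -303.8, 101.5]
tool_rot: [3.137, -0.004, -0.257]
force: [-0.9, -4.9, 3.9]
width: 0.0
gripper_force: 2.5
6.2667 [ 470.  -303.8  101.5] [-0.9 -4.9  3.9]
bore [([251.0, 556.0], 0.92, array([ 458.8, -406.9,  102. ])), ([290.0, 82.0], 0.76, array([ 493.6, -197.8,  102. ]))]
block_push_end [([270.0, 292.0], 0.95, array([ 470.6, -289.4,   87. ])), ([235.0, 415.0], 0.55, array([ 473.9, -351.7,   87. ]))]
block_home_end [([249.0, 615.0], 0.59, array([ 441.5, -444.8,   87. ])), ([210.0, 187.0], 0.19, array([ 513.7, -250.8,   87. ]))]
stop_face []
```

View pics/w2.png

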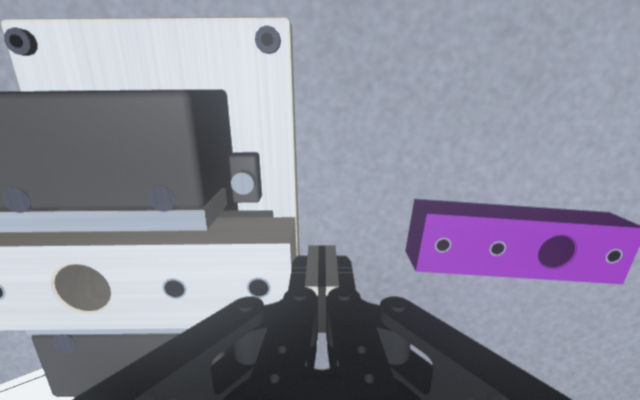

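The wrist view shows the fingers at the block's push end (270,292), with the bore now at (290,82), moved about 17 mm. The block is sliding at about 5 N, so I'll creep until the force rises.

```bash
python3 -m crank '[[[0,-0.1,0,0],[0,-0.08,0,0],[0,-0.04,0,0],[0,0,0,0]]]';python3 -m crank '[[[0,-0.04,0,0],[0,-0.04,0,0],[0,0,0,0]]]'
```

```text
clock: 6.85
eef_pos: [471.2, -298.5, 101.4]
tool_rot: [3.137, -0.004, -0.257]
force: [-0.2, -5.3, 4.5]
width: -0.1
gripper_force: 2.7
clock: 7.1
eef_pos: [471.7, -296.7, 101.5]
tool_rot: [3.137, -0.004, -0.257]
force: [-1.1, -5.0, 4.7]
width: -0.1
gripper_force: 2.9
```

```bash
python3 -m crank '[[[0,-0.04,0,0],[0,-0.04,0,0],[0,0,0,0]]]'
```

```text
clock: 7.35
eef_pos: [472.1, -295.2, 101.5]
tool_rot: [3.136, -0.004, -0.257]
force: [-1.7, -6.0, 5.5]
width: -0.1
gripper_force: 3.4
```

```bash
python3 -m crank '[[[0,-0.04,0,0],[0,-0.04,0,0],[0,0,0,0]]]';python3 -m crank '[[[0,-0.04,0,0],[0,-0.04,0,0],[0,0,0,0]]]'
```

```text
clock: 7.6
eef_pos: [472.1, -295.2, 101.5]
tool_rot: [3.134, -0.005, -0.259]
force: [-2.6, -10.2, 4.8]
width: -0.0
gripper_force: 5.2
clock: 7.85
eef_pos: [472.1, -295.0, 101.5]
tool_rot: [3.132, -0.005, -0.26]
force: [-3.8, -13.5, 2.3]
width: 0.1
gripper_force: 7.0
```

Motion has stopped while the force climbs, so the block is home. Backing off and rising with a look from above to confirm.

```bash
python3 -m crank '[[[0,-0.06,0,0],[0,0,0,0],[0,0.1,0,0],[0,0.2,0,0],[0,0.8,0,0],[0,0.9,0,0],[0,0,-0.8,0],[0,0,-1,0],[0,0,-1,0],[0,0,-1,0],[0,0,-1,0],[0,0,-1,0]]]'; python3 -m crank '[[[0,0,-1,0],[0,0,0,0],[0,0,0,0]]]'; python3 - <<'E'
from h import *
np.set_printoptions(precision=1,suppress=True)
c=ctrl.get_image("wrist");save(c,"pics/w3.png",(100,260,0,260),3)
for t in ["bore","block_push_end","block_home_end","stop_face"]:
    print(t,[(np.round(x["position"]).tolist(),round(x["confidence"],2),atz(c,x["position"],102 if t=="bore" else 87)) for x in ctrl.place_of("wrist",t)[:2]])
E
```

```text
clock: 8.85
eef_pos: [460.5, -333.5, 246.3]
tool_rot: [-3.141, 0.001, -0.255]
force: [0.3, -0.6, -0.3]
width: 0.2
gripper_force: 0.0
clock: 9.1
eef_pos: [461.4, -334.1, 271.5]
tool_rot: [3.141, -0.003, -0.254]
force: [-0.2, 0.3, -0.7]
width: -0.2
gripper_force: 0.0
bore [([181.0, 431.0], 0.72, array([ 433.2, -435.2,  102. ])), ([181.0, 164.0], 0.65, array([ 496.8, -187.8,  102. ]))]
block_push_end [([173.0, 354.0], 0.98, array([ 454.5, -366.4,   87. ])), ([175.0, 267.0], 0.87, array([ 474.7, -281.6,   87. ]))]
block_home_end [([184.0, 471.0], 0.92, array([ 413.8, -477.8,   87. ])), ([177.0, 118.0], 0.67, array([ 509.8, -136.8,   87. ]))]
stop_face [([179.0, 118.0], 0.8, array([ 507.9, -136.4,   87. ]))]
```

View pics/w3.png

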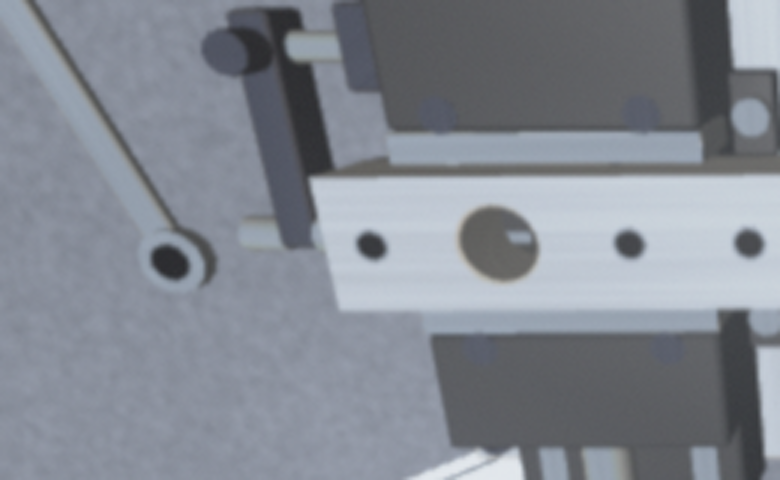

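The crop shows the block's end against the stop pad at crop (315,235), with no gap, and the bore at crop (498,243), world about (497,-188). On to the boring head.

```bash
python3 -m crank '[[[-0.08,-0.97,-0.5,0],[-0.08,-0.97,-0.5,0],[-0.08,-0.97,0,0],[-0.08,-0.97,0,0],[-0.08,-0.97,0,0],[-0.08,-0.97,0,0],[-0.08,-0.97,0,0],[-0.08,-0.97,0,0],[-0.08,-0.97,0,0],[-0.08,-0.97,0,0],[-0.08,-0.97,0,0],[-0.08,-0.97,0,0]]]';  python3 -m crank '[[[-0.08,-0.97,0,0],[-0.08,-0.97,0,0],[-0.08,-0.97,0,0],[-0.08,-0.97,0,0],[-0.08,-0.97,0,0],[-0.08,-0.97,0,0],[-0.08,-0.97,0,0],[0,0,0,0],[0,0,0,0]]]'; python3 - <<'E'
from h import *
np.set_printoptions(precision=1,suppress=True)
S=ctrl.read_state();print(S["clock"],S["eef_pos"],S["tool_rot"])
c=ctrl.get_image("wrist");save(c,"pics/w4.png")
for t,z in [("boring_head_top",197),("boring_head",88),("drill_chuck",88),("face_mill",88),("collet_chuck",88),("stand",0)]:
    print(t,[(np.round(x["position"]).tolist(),round(x["confidence"],2),atz(c,x["position"],z)) for x in ctrl.place_of("wrist",t)[:2]])
E
```

```text
clock: 10.35
eef_pos: [510.6, -44.8, 294.2]
tool_rot: [3.141, 0.002, -0.254]
force: [-0.4, 0.6, 0.2]
width: 0.4
gripper_force: 0.0
clock: 11.1
eef_pos: [539.6, 123.3, 293.9]
tool_rot: [3.141, 0.002, -0.251]
force: [-0.4, -0.3, 0.2]
width: -0.1
gripper_force: 0.0
11.1 [539.6 123.3 293.9] [ 3.1  0.  -0.3]
boring_head_top [([219.0, 196.0], 0.77, array([552. , 216.4, 197. ]))]
boring_head [([176.0, 235.0], 0.71, array([554.3, 214.6,  88. ])), ([124.0, 581.0], 0.2, array([ 519.5, -142.7,   88. ]))]
drill_chuck [([152.0, 288.0], 0.89, array([565.7, 152.3,  88. ]))]
face_mill [([205.0, 182.0], 0.89, array([537.1, 281.6,  88. ]))]
collet_chuck [([229.0, 136.0], 0.92, array([523.2, 344.1,  88. ]))]
stand [([174.0, 229.0], 0.83, array([541.5, 251.7,   0. ]))]
```

View pics/w4.png

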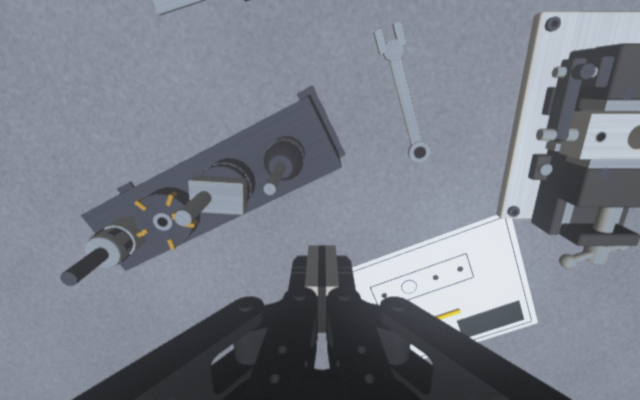

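The wrist view shows drill (165,280), boring head with slide (195,215) and bar tip (217,182), face mill (222,163), and collet chuck (245,110). The head axis comes out at (552,216.5), midway between drill and face mill with 66 mm spacing, as it must be. I'll go above it, then descend.

```bash
python3 -m crank '[[[-0.11,-0.93,0,0],[-0.11,-0.93,0,0],[-0.11,-0.93,0,0],[-0.11,-0.93,0,0],[0,0,0,0],[0,0,0,0]]]'
```

```text
clock: 11.95
eef_pos: [552.5, 215.7, 294.8]
tool_rot: [-3.141, 0.0, -0.252]
force: [-0.3, -0.7, 0.2]
width: 0.0
gripper_force: 0.0
```

```bash
python3 -m crank '[[[0,-0.03,0.5,0],[0,0,0.5,0],[0,0,0.5,0],[0,0,0.4,0],[0,0,0.2,0],[0,0,0,0],[0,0,0,0]]]'; python3 - <<'E'
from h import *
np.set_printoptions(precision=1,suppress=True)
C={n:ctrl.get_image(n) for n in("scene","wrist")}
def cr(c,r0,r1,c0,c1):return cv2.resize(c["img"][r0:r1,c0:c1,::-1],(400,400),interpolation=cv2.INTER_CUBIC)
cv2.imwrite("pics/pt.png",np.hstack([cr(C["scene"],90,210,340,460),cr(C["wrist"],160,360,220,420)]))
E
```

```text
clock: 12.53
eef_pos: [553.2, 214.7, 242.7]
tool_rot: [3.141, -0.0, -0.255]
force: [-0.2, 0.4, -0.1]
width: -0.1
gripper_force: 0.0
```

View pics/pt.png

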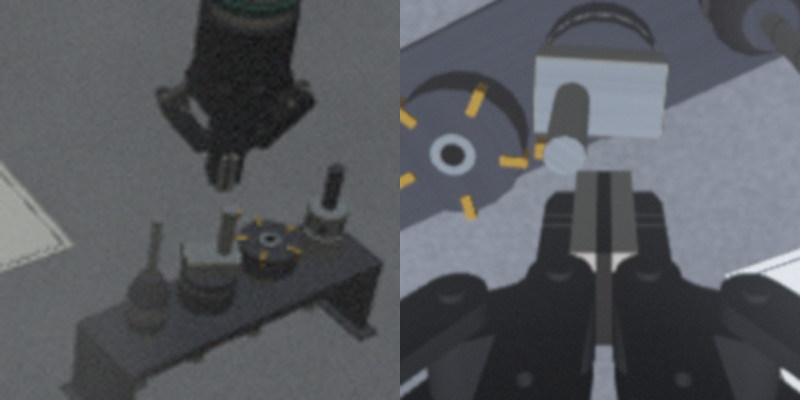

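The crop shows the fingertips just above the boring head's bar and not touching, with the gap at about (225,200) in the left panel. Now pausing there.

```bash
python3 -m crank '[[[-0.04,-0.06,0.06,0],[0,0,0,0],[0,0,0,0],[0,0,0,0],[0,0,0,0],[0,0,0,0],[0,0,0,0],[0,0,0,0],[0,0,0,0],[0,0,0,0],[0,0,0,0],[0,0,0,0]]]'; python3 -m crank '[[[0,0,0,0],[0,0,0,0],[0,0,0,0],[0,0,0,0],[0,0,0,0],[0,0,0,0],[0,0,0,0],[0,0,0,0],[0,0,0,0],[0,0,0,0],[0,0,0,0],[0,0,0,0]]]';python3 -m crank '[[[0,0,0,0],[0,0,0,0],[0,0,0,0],[0,0,0,0],[0,0,-0.5,0],[0,0,-1,0],[0,0,-1,0],[0,0,0,0]]]'
```

```text
clock: 13.63
eef_pos: [552.4, 216.9, 241.0]
tool_rot: [-3.142, -0.0, -0.254]
force: [-0.9, -0.0, 0.5]
width: 0.3
gripper_force: 0.0
clock: 14.63
eef_pos: [552.4, 216.9, 241.0]
tool_rot: [3.142, -0.0, -0.254]
force: [0.4, 0.2, -0.4]
width: 0.1
gripper_force: 0.0
clock: 15.3
eef_pos: [555.0, 217.8, 308.4]
tool_rot: [-3.136, -0.007, -0.254]
force: [0.1, -0.4, 1.7]
width: 0.0
gripper_force: 0.0
```

```bash
python3 -m crank '[[[0.11,0.95,0,0],[0.11,0.95,0,0],[0.11,0.95,0,0],[0.11,0.95,0,0],[0.11,0.95,0,0],[0.11,0.95,0,0],[0.11,0.95,0,0],[0.11,0.95,0,0],[0.11,0.95,0,0],[0.11,0.95,0,0],[0.11,0.95,0,0],[0.11,0.95,0,0]]]';python3 -m crank '[[[0.11,0.95,0,0],[0.11,0.95,0,0],[0.11,0.95,0,0],[0.11,0.95,0,0],[0.11,0.95,0,0],[0,0,0,0],[0,0,0,0]]]'; python3 - <<'E'
from h import *
np.set_printoptions(precision=1,suppress=True)
for n in("wrist","top","scene"):
    c=ctrl.get_image(n)
    print(n,[(np.round(x["position"]).tolist(),round(x["confidence"],2),atz(c,x["position"],102)) for x in ctrl.place_of(n,"bore")[:2]])
E
```

```text
clock: 16.3
eef_pos: [512.4, -68.3, 303.5]
tool_rot: [-3.142, -0.0, -0.254]
force: [0.3, 0.4, 0.7]
width: 0.1
gripper_force: 0.0
clock: 16.88
eef_pos: [495.7, -187.1, 303.4]
tool_rot: [3.141, 0.0, -0.257]
force: [0.4, -0.4, -0.9]
width: -0.2
gripper_force: 0.0
wrist [([170.0, 543.0], 0.91, array([ 436.6, -411.6,  102. ]))]
top [([270.0, 449.0], 0.84, array([ 402.3, -440.1,  102. ]))]
scene [([216.0, 166.0], 0.77, array([ 480. , -454.2,  102. ])), ([200.0, 262.0], 0.63, array([ 507.8, -191.6,  102. ]))]
```

```bash
python3 -m crank '[[[0.04,0.05,0.8,0],[0,0,1,0],[0,0,1,0],[0,0,1,0],[0,0,0.9,0],[0,0,0.7,0],[0,0,0.5,0],[0,0,0.3,0],[0,0,0,0],[0,0,0,0]]]'; python3 - <<'E'
from h import *
np.set_printoptions(precision=1,suppress=True)
C={n:ctrl.get_image(n) for n in("scene","wrist")}
print(proj(C["wrist"],[496.5,-188.5,102]))
for n,c in C.items(): print(n,[(np.round(x["position"]).tolist(),round(x["confidence"],2),atz(c,x["position"],102)) for x in ctrl.place_of(n,"bore")[:3]])
def cr(c,r0,r1,c0,c1):return cv2.resize(c["img"][r0:r1,c0:c1,::-1],(400,400),interpolation=cv2.INTER_CUBIC)
cv2.imwrite("pics/pt2.png",np.hstack([cr(C["scene"],120,250,200,330),cr(C["wrist"],60,360,170,470)]))
E
```

```text
clock: 18.02
eef_pos: [497.2, -186.8, 148.7]
tool_rot: [-3.142, -0.0, -0.253]
force: [-0.1, 0.2, 0.4]
width: -0.1
gripper_force: 0.0
[236.1 323.8]
scene [([198.0, 264.0], 0.9, array([ 503., -186.,  102.])), ([214.0, 168.0], 0.81, array([ 475.6, -447.5,  102. ]))]
wrist [([238.0, 325.0], 0.96, array([ 495.5, -188.8,  102. ])), ([225.0, 241.0], 0.19, array([ 515.3, -143.3,  102. ]))]
```

View pics/pt2.png

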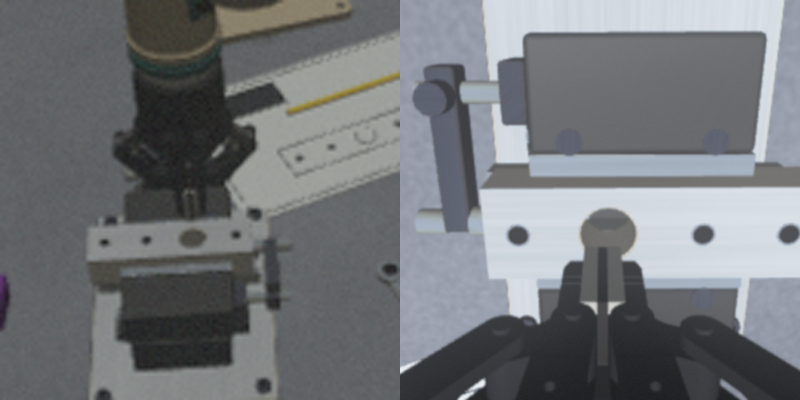

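The crop shows the fingertips directly above the large bore at crop (608,233), with the block end still on the stop pad at about (483,222). A tiny correction, then the pause.

```bash
python3 -m crank '[[[-0.03,0.06,0.1,0],[0,0,0,0],[0,0,0,0],[0,0,0,0],[0,0,0,0],[0,0,0,0],[0,0,0,0],[0,0,0,0],[0,0,0,0],[0,0,0,0],[0,0,0,0],[0,0,0,0]]]'; python3 -m crank '[[[0,0,0,0],[0,0,0,0],[0,0,0,0],[0,0,0,0],[0,0,0,0],[0,0,0,0],[0,0,0,0],[0,0,0,0],[0,0,0,0],[0,0,0,0],[0,0,0,0],[0,0,0,0]]]'; python3 -m crank '[[[0,0,0,0],[0,0,0,0],[0,0,0,0],[0,0,0,0],[0,0,0,0],[0,0,0,0]]]'; python3 -c "
from cell import ctrl
s=ctrl.read_state();print(s['eef_pos'],s['force']);print(ctrl.finish_job())"
```

```text
clock: 19.22
eef_pos: [495.8, -188.3, 146.0]
tool_rot: [-3.142, -0.0, -0.254]
force: [-0.3, -0.3, 0.1]
width: 0.3
gripper_force: 0.0
clock: 20.22
eef_pos: [495.8, -188.3, 146.0]
tool_rot: [3.142, -0.0, -0.254]
force: [-0.9, -0.3, -0.3]
width: 0.2
gripper_force: 0.0
clock: 20.72
eef_pos: [495.7, -188.3, 146.0]
tool_rot: [-3.142, 0.0, -0.254]
force: [0.3, -0.2, -0.4]
width: -0.3
gripper_force: 0.0
[ 495.73916611 -188.30847393  145.99803662] [ 0.29355167 -0.2016199  -0.36673495]
the job is handed in; nothing more can be done
None
```

I pushed the block home against the stop, pointed at the boring head for over two seconds, then at the large bore, and handed the job in at about 21 s, still pointing 25 mm above the bore and touching nothing; no verdict came back.

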